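# Find the vacuum sealer's flush release and let its lid up

### The job

The vacuum sealer has finished and its lid is still locked down. Feel along the bare steel panel in front of the lid with the tips of the shut fingers, resting lightly on it, until you find the flush release pad, then press the pad in until the catch lets go and the lid springs up by itself. Do not pry, lift or touch the lid, do not lean hard on the panel, leave the other things on the table where they are, and finish with the hand clear.

Things in the scene. Friction and masses are not known exactly. Their poses are not given: they have to be found in the camera images.
- sealer: Countertop vacuum sealer, fixed on the table: 260 mm deep (x), 400 wide (y), 95 high, black case, grey lid at the rear. Origin at the centre of its underside, on the table; z up, +x to its rear, -x to its front (nearest the robot). In front of the lid lies a level bare steel panel: x -130 to -40 mm, y -168 to +168, top at z = 75; black end cheeks beyond it reach z = 76.
- panel_mid (a point): Middle of the bare steel panel, on its surface: sealer frame (-85, 0, 75) mm, axes as the sealer's. One release pad is let into the panel, centred on the line through this point along its y; how far along differs from machine to machine, the pad's centre lying anywhere from -140 to +140 mm.
- release (a joint): Travel (m) of the release pad: a plain steel rectangle like the panel, 38 mm along sealer x by 45 along y, 1 mm gap all round, seen as a faint outline. At 0 it is up, its face level, 2.5 mm below the panel, so a fingertip drops in. Pushed straight down it starts to move at 3 N and is fully in, 0.006, at about 7 N. The catch lets go at about 0.004. It springs back.
- lid (a joint): Opening angle of the lid, rad: 0 shut and locked (may read up to 0.01), 0.38 fully up. Grey lid 161 mm deep, 396 wide, 33 thick, top at z = 95 when shut; hinge along the rear at sealer x = +125, z = 62; front edge at x = -36. Once unlatched a spring throws it up within a second and keeps it there, front edge then about 155 mm above the table and 20 mm farther to the rear.
- bowl: Bystander: steel bowl with lemons, 200 mm across, 70 mm high, loose on the table. Origin at the centre of its underside.
- carton: Bystander: small upright carton 45 x 75 x 105 mm high, loose. Origin at the centre of its underside.
- jar: Bystander: spice jar 56 mm across, 100 mm high, loose. Origin at the centre of its underside.

How it is judged:
By the outcome, as a careful person would: the job done as asked, in the order asked, and still so for the second after the job is handed in, with the robot touching nothing.
It also fails if it takes over 72 s, if anything falls off the work surface, if the arm or the gripper's body presses on something with over 40 N, if the wrist force passes 120 N, or if a joint passes its speed limit or range.

### The arm

A 7-joint arm with a two-finger parallel gripper is mounted at the origin on the work surface. World frame = base frame: x ahead of the robot, y to its left, z up, the work surface at z = 0. Lengths are in m, angles in rad, forces in N, time in s.
With the tool pointing down it reaches from about 0.4 to 0.875 m from the base axis. Payload 4.4 kg.
Tool frame: the origin (TCP) lies on the centre line of the jaws, within the pads' length; the fingertips stand 22 mm ahead of it and the grasp point (between the pads) lies 3 mm ahead of it; z points along the fingers, y is the line along which they close (so a half turn about z gives the same grasp; the last joint's range is limited). The gripper opens to 85 mm and grips with 20 to 120 N. Pads are 22 mm wide; open, the fingers measure 114 mm over their backs; the gripper's body (76 mm by 85 mm) begins 54 mm behind the grasp point. The pads swing forward as they close: fully open they stand 13 mm farther back than shut.
Start: joints at [-1.24, 0.628, 0.038, 1.517, -0.027, 0.996, -0.02], TCP at [0.251, 0.6, 0.253] pointing down, gripper open.
Joint ranges: [-3.06, 3.06], [-0.37, 2.12], [-1.25, 1.32], [0.18, 2.47], [-1.1, 4.24], [0.23, 1.98], [-2.94, 2.94]. Speed limits (rad/s): [2.57, 2.57, 3.14, 3.14, 3.14, 3.14, 3.14].

### API

Orientations are given as a unit quaternion [w, x, y, z].
In Python, from cell import manip, optics, spot_in, masks_of, spot_point gives the robot as it stands.
- The arm moves only by the tool send_rows, never from a script. Its arguments are lists of equal length, an entry for each row: "travel": the shift along the world's x, y, z in shares of 60 cm (1.0 is 60 cm), a list of three; "angular": the turn, a rotation vector about the world's x, y, z in fractions of the full range, 1 being 45 degrees, a list of three. In form: {"travel": [[dx, dy, dz], ...], "angular": [[ax, ay, az], ...]}. A call has exactly 10 rows; each row is the pose to reach, as a shift and turn from the pose commanded when the call began; what a row does not reach only later rows make up. A row lasts 1/12 s, in which the tool goes at most 41.7 mm and 7.16 degrees, less where a joint would pass 70% of its speed; a pose out of reach is approached as far as the arm can. Shift and turn numbers lie between -1 and 1, and a call with a number outside is refused. A call with a gripper value outside its range is refused whole. "jaw" is the closure, from -1 (fully open) to 1 (shut), set as the call begins (left out, the last holds). The fingers move at their own pace and stop on an object; the grip force is fixed at half the most. Time passes only in rows, so rows that repeat a pose let the fingers close, or fill a call up. It gives the time, the measured TCP pose, the force, the opening and the grip force at its end, in the units of the state.
- manip.sense(): the state, without advancing time (a new reading comes with each control period).
- optics.camera(name): name is "scene" or "side" or "wrist"; returns (picture, depth): 384x512x3 uint8, red, green, blue; 384x512 float32, m along the optical axis (not along the pixel's ray), 0 where there is no reading.
- optics.calibration(name): a dict with "mtx" (3x3 intrinsics, pixels), "k1" (the pictures are not rectified: a ray, as slopes to the right and down, at radius r is drawn at 1 + k1 r^2 times it, then the intrinsics apply), "xyz" and "rotation" of the camera in the world. Camera axes: x right, y up, looking along -z (the intrinsics and any distortion apply to the point x, -y, -z); pixel columns grow to the right and rows downward; lengths in m; the calibration is good to about 2 mm. A picture is of the moment at which its call begins: read the wrist's pose just before it. calibration takes no time and is no camera call; for the wrist camera it gives the pose at the moment of the call.
- manip.finish_job(): hands the job in; it is judged then, once.
Trained networks look in the newest picture that a camera, given by its name, has taken for a name from the list of things; names that differ only in an ending like _2 or _b are one class to them, and where a whole thing is asked for, a point or a joint stands for the part that bears it (a point fixed in the world has none). Each returns a list of dicts, best first, with "p" (0 to 1); they miss things now and then, are a little off and sometimes report something else, mostly with a low value. They report only what shows in the picture. A call takes as long as a camera call.
- spot_in(camera, label): "box" ([left, top, width, height] as shares, 0 to 1, of the picture: columns of its width, rows of its height, round what is visible of it).
- masks_of(camera, label): "mask" (384x512 bool, what is visible of it) and "box" ([left, top, width, height] as shares, 0 to 1, of the picture: columns of its width, rows of its height, round what is visible of it).
- spot_point(camera, label): "at" ([column, row] as shares, 0 to 1, of the picture: columns of its width, rows of its height: a listed point, or the origin of a listed thing).
The state is a dict: "time": time; "qpos": joint angles; "qvel": joint speeds; "effort": joint torques, N m; "tcp_pos": TCP position; "ee_rot": TCP orientation; "force": force on the tool from outside, world axes, zero at the start; "moment": the same for the moment, N m; "gripper_width": finger opening in m; "gripper_force": force on a finger pad.
Only numpy, scipy, OpenCV 4.12 (cv2) and the standard library are available. Lean on these libraries where they do the work, as an engineer would, in place of code of your own. Each camera call takes 0.05 s, during which the arm holds its last target. There are 200 camera calls.

## Working session

There is one attempt and no reset: what is moved stays moved. The work goes in short steps, Python scripts to look and compute and a tool call to move; the robot and the scene stay as the last step left them, time stands still between calls to the robot, and variables do not carry over. Pictures are saved under pics/ and viewed, at most 10 in all, crops included, and the job is handed in when it is done.

Besides the shell and the picture viewer there is one more tool, called as a command line: name --argument value ..., lists and objects as JSON in quotes. send_rows: Moves the arm, as the interface text tells. Its arguments: {"type":"object","properties":{"travel":{"type":"array","items":{"type":"array","items":{"type":"number"}}},"angular":{"type":"array","items":{"type":"array","items":{"type":"number"}}},"jaw":{"type":"number"}},"required":["travel","angular"]}

```bash
mkdir -p pics
cat > h.py <<'E'
import numpy as np, cv2
from cell import manip, optics, spot_in, masks_of, spot_point
def ray(cal,u,v):
    K=np.array(cal["mtx"]);d=np.array([(u-K[0,2])/K[0,0],(v-K[1,2])/K[1,1]]);s=d.copy()
    for _ in range(20): s=d/(1+cal["k1"]*(s@s))
    return s
def R_of(cal): 
    return np.array(cal["rotation"])
def world(cal,u,v,z):
    s=ray(cal,u,v); return R_of(cal)@np.array([s[0]*z,-s[1]*z,-z])+np.array(cal["xyz"])
def onplane(cal,u,v,h):
    a=world(cal,u,v,1.);o=np.array(cal["xyz"]);d=a-o; return o+d*(h-o[2])/d[2]
E
python3 - <<'E'
from h import *
s=manip.sense(); print(s)
for c in ["scene","side"]:
    im,d=optics.camera(c);cal=optics.calibration(c);print(c,cal)
    cv2.imwrite(f"pics/{c}.png",im[:,:,::-1])
    for l in ["panel_mid","sealer","bowl","carton","jar"]:
        r=spot_point(c,l)
        if r:
            u,v=r[0]["at"][0]*512,r[0]["at"][1]*384
            print(l,r[0]["p"],u,v,onplane(cal,u,v,.075 if l=="panel_mid" else 0).round(3))
    for l in ["sealer","release","lid"]:
        print(l,[(x["p"],np.round(np.array(x["box"])*[512,384,512,384])) for x in spot_in(c,l)[:2]])
E
```

```text
{'time': 0.0, 'qpos': array([-1.23979823,  0.62934571,  0.03844013,  1.51834958, -0.0269931 ,
        0.99629866, -0.01999269]), 'qvel': array([ 0.00081231, -0.00010869, -0.00081953,  0.00135865, -0.00095628,
        0.0001015 , -0.00089851]), 'effort': array([-1.58954090e-04, -5.63391924e+01,  1.22604501e+00, -1.93450785e+01,
        1.09485170e-02,  1.05195094e-02,  8.45144967e-06]), 'tcp_pos': array([0.25095512, 0.59897914, 0.25239518]), 'ee_rot': array([-1.71264194e-04,  1.97093599e-01,  9.80384224e-01, -9.25955331e-04]), 'force': array([-0.43130031, -0.60397051,  0.1666836 ]), 'moment': array([-0.0144317 , -0.01046301, -0.01152971]), 'gripper_force': 0.0, 'gripper_width': 0.08520784637100295}
scene {'mtx': array([[444.95309182,   0.        , 256.14408809],
       [  0.        , 444.95309182, 190.14146869],
       [  0.        ,   0.        ,   1.        ]]), 'k1': -0.0634408266723961, 'xyz': array([1.23818116, 0.65911392, 1.01637109]), 'rotation': array([0.33439627, 0.14499605, 0.34989706, 0.86297585])}Traceback (most recent call last):
  File "<stdin>", line 10, in <module>
  File "h.py", line 12, in onplane
    a=world(cal,u,v,1.);o=np.array(cal["xyz"]);d=a-o; return o+d*(h-o[2])/d[2]
  File "h.py", line 10, in world
    s=ray(cal,u,v); return R_of(cal)@np.array([s[0]*z,-s[1]*z,-z])+np.array(cal["xyz"])
                           ~~~~~~~~~^~~~~~~~~~~~~~~~~~~~~~~~~~~~~~
ValueError: matmul: Input operand 1 has a mismatch in its core dimension 0, with gufunc signature (n?,k),(k,m?)->(n?,m?) (size 3 is different from 4)
```

View pics/scene.png

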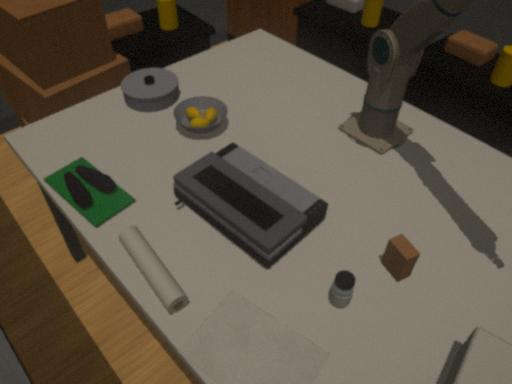

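The scene picture shows the sealer centred near pixel (250,200). Its steel panel runs from about (235,155) to (310,195), facing the robot. The bowl is at (200,118), the jar at (343,288) and the carton at (400,257). `rotation` is a quaternion, so I'll fix the helper.

```bash
sed -i 's/    return np.array(cal\["rotation"\])/    q=np.array(cal["rotation"]);return Rotation.from_quat([*q[1:],q[0]]).as_matrix()/; 1a from scipy.spatial.transform import Rotation' h.py
python3 - <<'E'
from h import *
for c in ["scene","side"]:
    im,d=optics.camera(c);cal=optics.calibration(c)
    cv2.imwrite(f"pics/{c}.png",im[:,:,::-1])
    if c=="scene": cv2.imwrite("pics/crop.png",cv2.resize(im[130:270,165:335,::-1],None,fx=4,fy=4,interpolation=cv2.INTER_CUBIC))
    for l in ["panel_mid","sealer","bowl","carton","jar"]:
        r=spot_point(c,l)
        if r:
            u,v=r[0]["at"][0]*512,r[0]["at"][1]*384
            print(c,l,r[0]["p"],u,v,onplane(cal,u,v,.075 if l=="panel_mid" else 0).round(3))
    for l in ["sealer","release","lid"]:
        print(l,[(x["p"],np.round(np.array(x["box"])*[512,384,512,384])) for x in spot_in(c,l)[:2]])
    # points near panel height by depth -> panel rectangle; lid height too
    V,U=np.mgrid[0:384,0:512]
    P=np.array([[world(cal,u,v,d[v,u]) for u in range(0,512)] for v in range(384)])
    ok=(d>0)
    np.save(f"{c}_P.npy",P)
    m=masks_of(c,"sealer")
    if m:
        M=m[0]["mask"]&ok; Q=P[M]
        for lo,hi in [(.068,.080),(.088,.1)]:
            q=Q[(Q[:,2]>lo)&(Q[:,2]<hi)]
            if len(q)>20:
                r=cv2.minAreaRect((q[:,:2]*1000).astype(np.float32)); print(lo,len(q),r,np.median(q[:,2]))
E
```

```text
scene bowl 0.64 200.9088 125.9904 [ 0.474 -0.447  0.   ]
scene carton 0.84 394.9056 269.7984 [0.472 0.418 0.   ]
scene jar 0.59 335.2064 299.904 [0.666 0.367 0.   ]
sealer [(0.68, array([173., 144., 159., 123.]))]
release []
lid [(0.74, array([176., 155., 131.,  98.])), (0.43, array([173., 142., 157., 127.]))]
0.068 663 ((619.6033935546875, -19.348617553710938), (256.8633728027344, 403.39031982421875), 4.090738773345947) 0.07457756135859639
0.088 5624 ((665.8900756835938, -18.806365966796875), (163.35205078125, 398.2702941894531), 3.419283866882324) 0.09432469167790719
side panel_mid 0.85 250.3168 195.4176 [ 0.542 -0.018  0.075]
side sealer 0.69 272.1792 209.8176 [ 0.618 -0.02   0.   ]
side bowl 0.98 239.616 319.4112 [ 0.464 -0.455  0.   ]
side carton 0.67 228.4032 143.5008 [0.491 0.415 0.   ]
side jar 0.86 269.824 146.9184 [0.662 0.366 0.   ]
sealer []
release []
lid [(0.77, array([256., 154.,  68.,  88.]))]
0.068 500 ((614.3086547851562, -24.845458984375), (250.87843322753906, 406.623291015625), 4.400394439697266) 0.07399516920396243
0.088 3533 ((665.6234130859375, -23.46710205078125), (161.38034057617188, 403.1168212890625), 3.3626387119293213) 0.0936713722181386
```

View pics/crop.png

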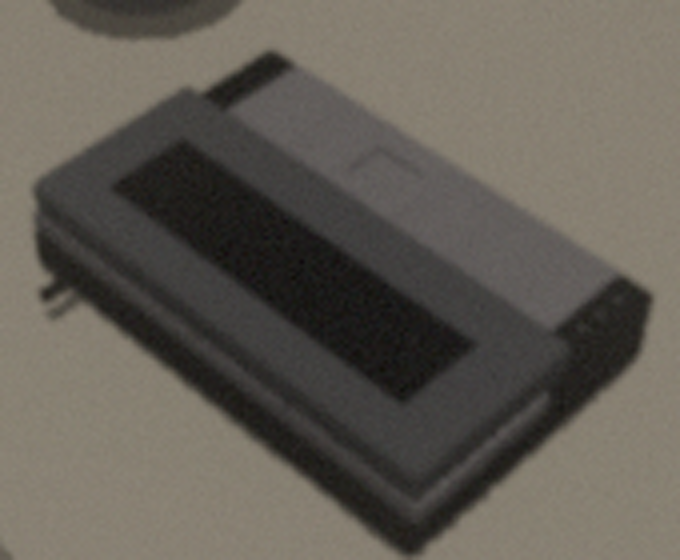

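View pics/side.png

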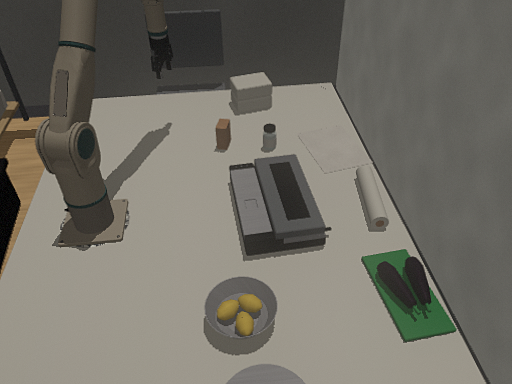

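The crop shows a faint pad outline at about (388,165), which is scene pixel (262,171). The side view shows it at about (251,203). Both place it a little to the −y side of the middle.

Run:
```python
from h import *
y=np.radians(3.5);R=np.array([[np.cos(y),-np.sin(y)],[np.sin(y),np.cos(y)]])
im=cv2.imread("pics/side.png");cv2.imwrite("pics/sc2.png",cv2.resize(im[150:260,215:335],None,fx=5,fy=5,interpolation=cv2.INTER_CUBIC))
cals=optics.calibration("scene"); cald=optics.calibration("side")
def f(c,cr): return onplane(c,165+cr[0]/4-.4,130+cr[1]/4-.4,.0735)
# panel corners front-left etc. in crop; pad corners
for n,p in dict(padFarCorner=(378,149),padNear=(422,174),padLeft=(350,173),cornerA=(291,66),cornerB=(615,276),lidA=(232,105),lidB=(560,328)).items():
    w=f(cals,p); print(n,w.round(4), "sealer", (R.T@(w[:2]-np.array([.620,-.0235]))).round(4))
w=onplane(cald,251,203,.0725);print(w,(R.T@(w[:2]-np.array([.620,-.0235]))).round(4))
print(np.array([.620,-.0235])+R@[-.085,0])
```

```text
padFarCorner [ 0.5215 -0.0801  0.0735] sealer [-0.1018 -0.0505]
padNear [ 0.5156 -0.0366  0.0735] sealer [-0.105  -0.0067]
padLeft [ 0.5564 -0.0745  0.0735] sealer [-0.0666 -0.047 ]
cornerA [ 0.506  -0.2017  0.0735] sealer [-0.1246 -0.1709]
cornerB [0.4856 0.1359 0.0735] sealer [-0.1244  0.1673]
lidA [ 0.5734 -0.1964  0.0735] sealer [-0.0571 -0.1698]
lidB [0.5532 0.1437 0.0735] sealer [-0.0565  0.171 ]
[ 0.54016973 -0.05458067  0.0725    ] [-0.0816 -0.0261]
[ 0.53515854 -0.02868913]
```

View pics/sc2.png

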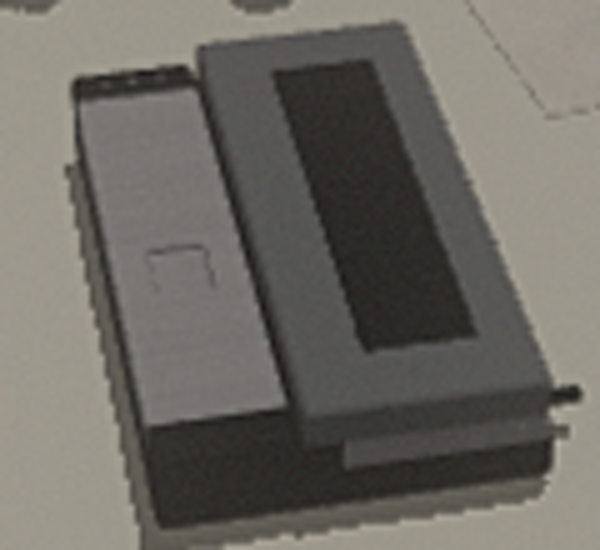

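Careful with the scale: shifts go in shares of 60 cm and turns go in shares of 45 degrees. That gives: -50 cm is -0.8333, -45 cm is -0.75, 26 degrees is 0.5778.

send_rows --travel '[[0.05,-0.0833,0],[0.1,-0.1667,0],[0.15,-0.25,0],[0.2,-0.3333,0],[0.25,-0.4167,0],[0.3,-0.5,0],[0.35,-0.5833,0],[0.4,-0.6667,0],[0.45,-0.75,0],[0.4667,-0.8333,0]]' --angular '[[0,0,0.0667],[0,0,0.1333],[0,0,0.2],[0,0,0.2667],[0,0,0.3333],[0,0,0.4],[0,0,0.4444],[0,0,0.4889],[0,0,0.5333],[0,0,0.5778]]' --jaw 1

```text
time: 1.98
tcp_pos: [0.4637, 0.2389, 0.2536]
ee_rot: [0.001, -0.029, 1.0, 0.0]
force: [0.2, -0.1, -0.5]
gripper_width: -0.0001
gripper_force: 0.0
```

Converted, -23.6 cm is -0.3933, -21 cm is -0.35.

send_rows --travel '[[0.0167,-0.05,0],[0.0333,-0.1,0],[0.05,-0.15,-0.0167],[0.0667,-0.2,-0.0333],[0.0833,-0.25,-0.0667],[0.1,-0.3,-0.1],[0.1167,-0.35,-0.1333],[0.1167,-0.3933,-0.1667],[0.1167,-0.3933,-0.1833],[0.1167,-0.3933,-0.1833]]' --angular '[[0,0,0],[0,0,0],[0,0,0],[0,0,0],[0,0,0],[0,0,0],[0,0,0],[0,0,0],[0,0,0],[0,0,0]]'

```text
time: 2.82
tcp_pos: [0.5308, 0.0024, 0.1412]
ee_rot: [-0.002, -0.027, 1.0, -0.0]
force: [-0.0, 0.1, 0.6]
gripper_width: -0.0001
gripper_force: 0.0
```

Converted, -3.2 cm is -0.0533, -3 cm is -0.05.

send_rows --travel '[[0.0017,0,-0.0067],[0.0033,0,-0.0133],[0.005,0,-0.02],[0.005,0,-0.0267],[0.005,0,-0.0333],[0.005,0,-0.04],[0.005,0,-0.045],[0.005,0,-0.05],[0.005,0,-0.0533],[0.005,0,-0.0533]]' --angular '[[0,0,0],[0,0,0],[0,0,0],[0,0,0],[0,0,0],[0,0,0],[0,0,0],[0,0,0],[0,0,0],[0,0,0]]'

```text
time: 3.65
tcp_pos: [0.5351, 0.0045, 0.1109]
ee_rot: [-0.0, -0.028, 1.0, 0.0]
force: [-0.2, -0.2, -0.6]
gripper_width: -0.0002
gripper_force: 0.0
```

Run:
```python
from h import *
s=manip.sense();print(s["tcp_pos"],s["ee_rot"],s["force"])
im,d=optics.camera("side");cv2.imwrite("pics/s3.png",cv2.resize(im[130:260,200:340,::-1],None,fx=5,fy=5,interpolation=cv2.INTER_CUBIC))
```

```text
[0.53509656 0.00449955 0.11085186] [-4.12715507e-04 -2.84620306e-02  9.99594789e-01  1.25626550e-06] [-0.18873934 -0.21874413 -0.57567364]
```

View pics/s3.png

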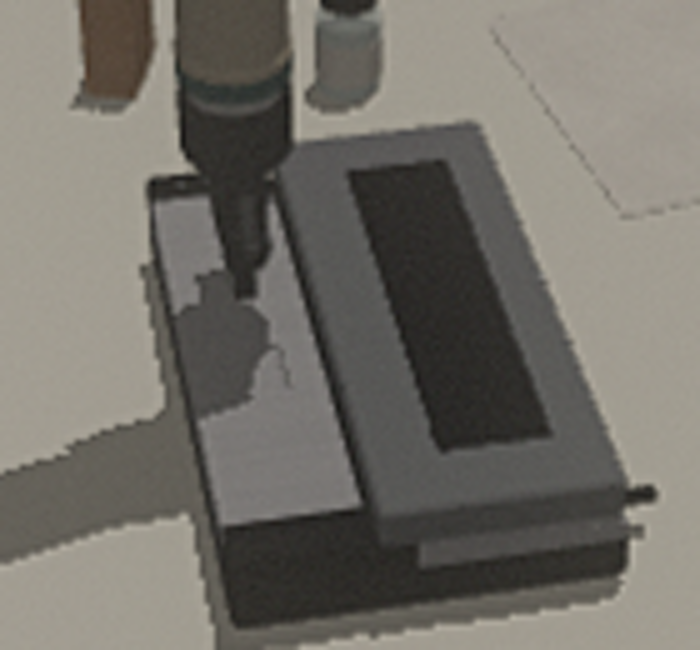

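The shut fingertips at crop (247,296) hang just above the panel, on its centre line. The pad outline is nearer the camera, at about (255,370). Next I lower gently.

Converted, -1.15 cm is -0.0192, -1.1 cm is -0.0183.

send_rows --travel '[[0,0,-0.0033],[0,0,-0.0067],[0,0,-0.01],[0,0,-0.0133],[0,0,-0.015],[0,0,-0.0167],[0,0,-0.0183],[0,0,-0.0192],[0,0,-0.0192],[0,0,-0.0192]]' --angular '[[0,0,0],[0,0,0],[0,0,0],[0,0,0],[0,0,0],[0,0,0],[0,0,0],[0,0,0],[0,0,0],[0,0,0]]'

```text
time: 4.53
tcp_pos: [0.5354, 0.0045, 0.0998]
ee_rot: [0.0, -0.028, 1.0, 0.0]
force: [-0.6, 1.3, 0.1]
gripper_width: 0.0
gripper_force: 0.0
```

Converted, -0.15 cm is -0.0025, -0.12 cm is -0.002.

send_rows --travel '[[0,0,-0.0005],[0,0,-0.001],[0,0,-0.0015],[0,0,-0.002],[0,0,-0.0025],[0,0,-0.0025],[0,0,-0.0025],[0,0,-0.0025],[0,0,-0.0025],[0,0,-0.0025]]' --angular '[[0,0,0],[0,0,0],[0,0,0],[0,0,0],[0,0,0],[0,0,0],[0,0,0],[0,0,0],[0,0,0],[0,0,0]]'

```text
time: 5.37
tcp_pos: [0.5354, 0.0045, 0.0983]
ee_rot: [0.0, -0.029, 1.0, 0.0]
force: [-0.7, -0.2, 0.1]
gripper_width: -0.0002
gripper_force: 0.0
```

Converted, -0.1 cm is -0.0017, -0.08 cm is -0.0013.

send_rows --travel '[[0,0,-0.0003],[0,0,-0.0007],[0,0,-0.001],[0,0,-0.0013],[0,0,-0.0017],[0,0,-0.0017],[0,0,-0.0017],[0,0,-0.0017],[0,0,-0.0017],[0,0,-0.0017]]' --angular '[[0,0,0],[0,0,0],[0,0,0],[0,0,0],[0,0,0],[0,0,0],[0,0,0],[0,0,0],[0,0,0],[0,0,0]]'

```text
time: 6.2
tcp_pos: [0.5354, 0.0045, 0.0973]
ee_rot: [-0.0, -0.028, 1.0, -0.0]
force: [-0.6, 0.5, 0.7]
gripper_width: 0.0001
gripper_force: 0.0
```

Converted, -0.05 cm is -0.0008, -0.04 cm is -0.0007.

send_rows --travel '[[0,0,-0.0002],[0,0,-0.0003],[0,0,-0.0005],[0,0,-0.0007],[0,0,-0.0008],[0,0,-0.0008],[0,0,-0.0008],[0,0,-0.0008],[0,0,-0.0008],[0,0,-0.0008]]' --angular '[[0,0,0],[0,0,0],[0,0,0],[0,0,0],[0,0,0],[0,0,0],[0,0,0],[0,0,0],[0,0,0],[0,0,0]]'

```text
time: 7.03
tcp_pos: [0.5354, 0.0045, 0.0971]
ee_rot: [0.0, -0.028, 1.0, -0.0]
force: [-2.0, 0.4, 5.9]
gripper_width: 0.0001
gripper_force: 2.7
```

Contact with the panel, TCP z 97.1 mm. I'll ease off a little and slide toward −y along the panel line.

Converted, -1 cm is -0.0167, 0.015 cm is 0.0003.

send_rows --travel '[[0,0,0],[0,0,0.0003],[0.0002,-0.0033,0.0003],[0.0005,-0.0067,0.0003],[0.0007,-0.01,0.0003],[0.0008,-0.0133,0.0003],[0.001,-0.0167,0.0003],[0.001,-0.0167,0.0003],[0.001,-0.0167,0.0003],[0.001,-0.0167,0.0003]]' --angular '[[0,0,0],[0,0,0],[0,0,0],[0,0,0],[0,0,0],[0,0,0],[0,0,0],[0,0,0],[0,0,0],[0,0,0]]'

```text
time: 7.87
tcp_pos: [0.5364, -0.0059, 0.0971]
ee_rot: [0.0, -0.028, 1.0, -0.0]
force: [0.4, 1.4, 4.6]
gripper_width: -0.0003
gripper_force: 2.5
```

Converted, -1.8 cm is -0.03, -1.4 cm is -0.0233.

send_rows --travel '[[0.0002,-0.0033,0.0001],[0.0003,-0.0067,0.0001],[0.0007,-0.01,0.0001],[0.0008,-0.0133,0.0001],[0.001,-0.0167,0.0001],[0.0012,-0.02,0.0001],[0.0013,-0.0233,0.0001],[0.0017,-0.0267,0.0001],[0.0017,-0.03,0.0001],[0.0017,-0.03,0.0001]]' --angular '[[0,0,0],[0,0,0],[0,0,0],[0,0,0],[0,0,0],[0,0,0],[0,0,0],[0,0,0],[0,0,0],[0,0,0]]'

```text
time: 8.7
tcp_pos: [0.537, -0.0235, 0.0971]
ee_rot: [0.0, -0.028, 1.0, 0.0]
force: [0.6, 3.2, 4.8]
gripper_width: -0.0002
gripper_force: 2.8
```

send_rows --travel '[[0.0002,-0.0033,0],[0.0003,-0.0067,0],[0.0007,-0.01,0],[0.0008,-0.0133,0],[0.001,-0.0167,0],[0.0012,-0.02,0],[0.0013,-0.0233,0],[0.0015,-0.025,0],[0.0015,-0.025,0],[0.0015,-0.025,0]]' --angular '[[0,0,0],[0,0,0],[0,0,0],[0,0,0],[0,0,0],[0,0,0],[0,0,0],[0,0,0],[0,0,0],[0,0,0]]'

```text
time: 9.53
tcp_pos: [0.5377, -0.0386, 0.097]
ee_rot: [-0.0, -0.028, 1.0, -0.0]
force: [0.1, 2.8, 5.2]
gripper_width: 0.0002
gripper_force: 2.5
```

Converted, -0.9 cm is -0.015, -0.8 cm is -0.0133.

send_rows --travel '[[0.0002,-0.0017,0.0001],[0.0002,-0.0033,0.0001],[0.0003,-0.005,0.0001],[0.0003,-0.0067,0.0001],[0.0005,-0.0083,0.0001],[0.0005,-0.01,0.0001],[0.0007,-0.0117,0.0001],[0.0007,-0.0133,0.0001],[0.0008,-0.015,0.0001],[0.0008,-0.015,0.0001]]' --angular '[[0,0,0],[0,0,0],[0,0,0],[0,0,0],[0,0,0],[0,0,0],[0,0,0],[0,0,0],[0,0,0],[0,0,0]]'

```text
time: 10.37
tcp_pos: [0.5385, -0.0478, 0.0971]
ee_rot: [0.0, -0.028, 1.0, -0.0]
force: [-0.3, -1.1, -0.2]
gripper_width: 0.0
gripper_force: 0.0
```

The force vanished at y = −47.8 mm, so the tips are over the recess. I'll centre on the pad, then lower toward its face (TCP about 94.6 mm).

Converted, -0.7 cm is -0.0117, -0.6 cm is -0.01.

send_rows --travel '[[0,-0.0033,0],[0,-0.0067,0],[0,-0.01,0],[0,-0.0117,0],[0,-0.0117,0],[0,-0.0117,-0.0008],[0,-0.0117,-0.0017],[0,-0.0117,-0.0025],[0,-0.0117,-0.0025],[0,-0.0117,-0.0025]]' --angular '[[0,0,0],[0,0,0],[0,0,0],[0,0,0],[0,0,0],[0,0,0],[0,0,0],[0,0,0],[0,0,0],[0,0,0]]'

```text
time: 11.2
tcp_pos: [0.5383, -0.0544, 0.0955]
ee_rot: [-0.0, -0.029, 1.0, 0.0]
force: [-0.9, 0.6, 0.0]
gripper_width: 0.0
gripper_force: 0.0
```

Converted, -0.4 cm is -0.0067, -0.35 cm is -0.0058.

send_rows --travel '[[0,0,-0.0008],[0,0,-0.0017],[0,0,-0.0025],[0,0,-0.0033],[0,0,-0.0042],[0,0,-0.005],[0,0,-0.0058],[0,0,-0.0067],[0,0,-0.0067],[0,0,-0.0067]]' --angular '[[0,0,0],[0,0,0],[0,0,0],[0,0,0],[0,0,0],[0,0,0],[0,0,0],[0,0,0],[0,0,0],[0,0,0]]'

```text
time: 12.03
tcp_pos: [0.5384, -0.0545, 0.0923]
ee_rot: [0.0, -0.028, 1.0, -0.0]
force: [-2.0, 0.9, 6.4]
gripper_width: -0.0001
gripper_force: 3.6
```

Converted, -0.2 cm is -0.0033, -0.15 cm is -0.0025.

send_rows --travel '[[0,0,-0.0008],[0,0,-0.0017],[0,0,-0.0025],[0,0,-0.0033],[0,0,-0.0033],[0,0,-0.0033],[0,0,-0.0033],[0,0,-0.0033],[0,0,-0.0033],[0,0,-0.0033]]' --angular '[[0,0,0],[0,0,0],[0,0,0],[0,0,0],[0,0,0],[0,0,0],[0,0,0],[0,0,0],[0,0,0],[0,0,0]]'

```text
time: 12.87
tcp_pos: [0.5385, -0.0545, 0.0902]
ee_rot: [0.0, -0.028, 1.0, -0.0]
force: [-1.0, 0.4, 6.0]
gripper_width: 0.0001
gripper_force: 2.9
```

Run:
```python
from h import *
s=manip.sense();print(s["tcp_pos"],s["force"])
im,d=optics.camera("side");cv2.imwrite("pics/s4.png",cv2.resize(im[130:260,200:340,::-1],None,fx=4,fy=4))
```

```text
[ 0.53845485 -0.05446186  0.09015024] [-0.96744544  0.37466751  5.98050644]
```

View pics/s4.png

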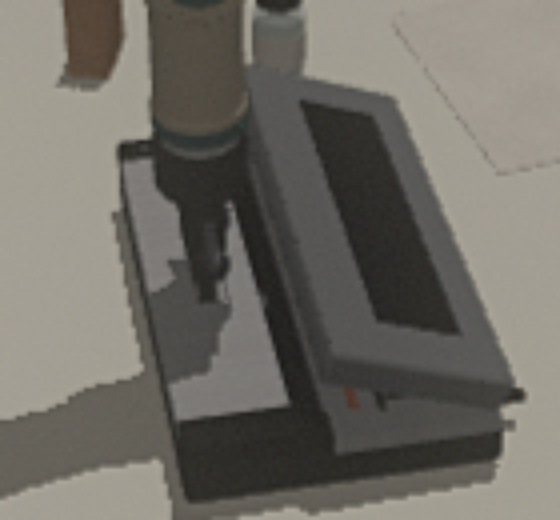

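The lid has sprung up: its front edge at crop (290,290) is raised and clear of the gripper. I'll retract straight up, then back toward the robot.

Converted, 15 cm is 0.25, 13 cm is 0.2167.

send_rows --travel '[[0,0,0.005],[0,0,0.0133],[0,0,0.0233],[-0.0083,0,0.0417],[-0.0167,0,0.0667],[-0.0333,0,0.1],[-0.05,0,0.1417],[-0.0667,0,0.1833],[-0.0833,0,0.2167],[-0.1,0,0.25]]' --angular '[[0,0,0],[0,0,0],[0,0,0],[0,0,0],[0,0,0],[0,0,0],[0,0,0],[0,0,0],[0,0,0],[0,0,0]]'

```text
time: 13.75
tcp_pos: [0.4774, -0.0545, 0.2414]
ee_rot: [0.0, -0.028, 1.0, -0.0]
force: [0.7, -0.1, 0.7]
gripper_width: -0.0002
gripper_force: 0.0
```

send_rows --travel '[[0,0,0],[0,0,0],[0,0,0],[0,0,0],[0,0,0],[0,0,0],[0,0,0],[0,0,0],[0,0,0],[0,0,0]]' --angular '[[0,0,0],[0,0,0],[0,0,0],[0,0,0],[0,0,0],[0,0,0],[0,0,0],[0,0,0],[0,0,0],[0,0,0]]'

```text
time: 14.58
tcp_pos: [0.4784, -0.0544, 0.2394]
ee_rot: [-0.0, -0.029, 1.0, 0.0]
force: [0.2, -0.7, 0.6]
gripper_width: -0.0001
gripper_force: 0.0
```

Run:
```python
from h import *
s=manip.sense();print(s["time"],s["tcp_pos"],s["force"])
im,d=optics.camera("side");cv2.imwrite("pics/s5.png",im[:,:,::-1])
```

```text
14.5833 [ 0.4783768  -0.05444676  0.23941757] [ 0.179645   -0.67608996  0.58772019]
```

View pics/s5.png

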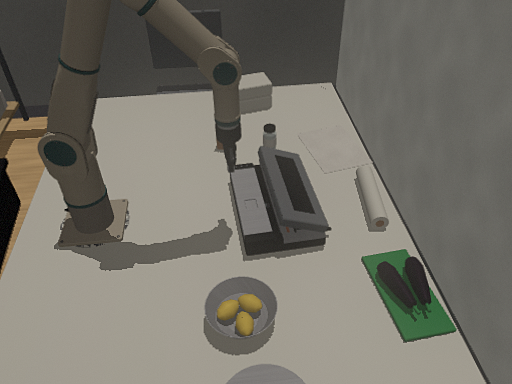

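The lid is up at about (290,190). The hand is clear at (230,165), and the bowl and jar haven't moved; the arm hides most of the carton.

```bash
python3 -c "
from cell import manip
print(manip.finish_job())"
```

```text
the job is handed in; nothing more can be done
None
```

I found the release pad by feel, with about 5 to 6 N on the panel, and pressed it in; the lid sprang up by itself, the hand is clear, and the job was handed in at about 15 s.

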